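# Close the front rail of the produce tray

### The arm

A 7-joint arm with a two-finger parallel gripper is mounted at the origin on a cart in front of the work surface, level with it; the furniture and walls round the work are solid. World frame = base frame: x ahead of the robot, y to its left, z up, the work surface at z = 0. Lengths are in mm, angles in rad, forces in N, time in s.
With the tool pointing down it reaches from about 400 to 875 mm from the base axis. Payload 4.4 kg.
Tool frame: the origin (TCP) lies on the centre line of the jaws, within the pads' length; the fingertips stand 25 mm ahead of it and the grasp point (between the pads) lies 6 mm ahead of it (ctrl.finger_overhang is the distance from the TCP to the fingertips, in mm); z points along the fingers, y is the line along which they close (so a half turn about z gives the same grasp; the last joint's range is limited). The gripper opens to 85 mm and grips with 20 to 120 N. Pads are 22 mm wide; open, the fingers measure 114 mm over their backs; the gripper's body (76 mm by 85 mm) begins 54 mm behind the grasp point. The pads swing forward as they close: fully open they stand 13 mm farther back than shut.
Start: joints at [1.142, 0.628, 0.038, 1.517, -0.027, 0.996, -0.02], TCP at [230.709, -607.693, 235.213] pointing down, gripper open.
Joint ranges: [-3.06, 3.06], [-0.37, 2.12], [-1.25, 1.32], [0.18, 2.47], [-1.1, 4.24], [0.23, 1.98], [-2.94, 2.94]. Speed limits (rad/s): [2.57, 2.57, 3.14, 3.14, 3.14, 3.14, 3.14].

### API

Orientations are given as [roll, pitch, yaw] about the fixed x, y, z axes, in that order (R = Rz(yaw) Ry(pitch) Rx(roll)).
In Python, from cell import ctrl gives the robot as it stands. The module is installed in compiled form; this text tells all that it offers.
- The arm moves only by the tool play_rows, never from a script. Its argument "targets" is a list of rows, each a list of 5 numbers: the closure, from 0 (fully open) to 1 (shut), then the shift along the tool's x, y, z in cm, then the turn about the tool's z in degrees. In form: [[gripper, dx, dy, dz, spin], ...]. A call has 1 to 10 rows; each row is the pose to reach, as a shift and turn from the pose commanded when the call began, along the tool's axes at that moment; what a row does not reach only later rows make up. A row lasts 1/10 s, in which the tool goes at most 50 mm and 8.59 degrees, less where a joint would pass 70% of its speed; a pose out of reach is approached as far as the arm can. A call with a gripper value outside its range is refused whole. The fingers move at their own pace and stop on an object; the grip force is fixed at half the most. Time passes only in rows, so rows that repeat a pose let the fingers close. It gives the time, the measured TCP pose, the force, the opening and the grip force at its end, in the units of the state.
- ctrl.read_state(): the state, without advancing time (a new reading comes with each control period).
- ctrl.get_image(name): name is "scene" or "side" or "wrist"; returns (picture, depth): 400x640x3 uint8, red, green, blue; 400x640 float32, mm along the optical axis (not along the pixel's ray), 0 where there is no reading.
- ctrl.calibration(name): a dict with "vfov" (degrees; the focal length in pixels is half the picture's height over the tangent of half this angle, whatever the lens; pixels are square), "cx", "cy" (the principal point, pixels), "extrinsics" (4x4, takes a point from camera to world coordinates); the wrist camera has in their place "mount" (4x4, takes a point from camera to tool coordinates, whose origin is the TCP and whose axes are the flange's). Camera axes: x right, y down, z forward; pixel columns grow to the right and rows downward; lengths in mm; the calibration is good to about 2 mm. The wrist camera is an equidistant fisheye: a pixel r from the principal point sees the ray r / f radians off the axis. A picture is of the moment at which its call begins: read the wrist's pose just before it. calibration takes no time and is no camera call.
- ctrl.finish_job(): hands the job in; it is judged then, once.
Trained networks look in the newest picture that a camera, given by its name, has taken for a name from the list of things; names that differ only in an ending like _2 or _b are one class to them, and where a whole thing is asked for, a point or a joint stands for the part that bears it (a point fixed in the world has none). Each returns a list of dicts, best first, with "confidence" (0 to 1); they miss things now and then, are a little off and sometimes report something else, mostly with a low value. They report only what shows in the picture. A call takes as long as a camera call.
- ctrl.search_frame(camera, name): "bbox" ([left, top, right, bottom] in pixels, round what is visible of it).
- ctrl.trace(camera, name): "pixels" (400x640 bool, what is visible of it) and "bbox" ([left, top, right, bottom] in pixels, round what is visible of it).
The state is a dict: "clock": time; "qpos": joint angles; "qd": joint speeds; "tau": joint torques, N m; "eef_pos": TCP position; "tool_rot": TCP orientation; "force": force on the tool from outside, world axes, zero at the start; "torque": the same for the moment, N m; "width": finger opening in mm; "gripper_force": force on a finger pad.
Only numpy, scipy, OpenCV 4.12 (cv2) and the standard library are available. Lean on these libraries where they do the work, as an engineer would, in place of code of your own. Each camera call takes 0.05 s, during which the arm holds its last target. There are 200 camera calls.

### The job

Close the open front of the wooden produce tray with its loose front rail, sliding the rail along the worktop without lifting it. First push the rail's steel fork endwise, gently, right up against the tray's upright post while the rail still stands at a slant; then keep the fork on the post and swing the rail round it until its other end has gone under the sprung roller and lies home against the rubber stop, in line with the tray front. Be gentle with the fittings (5 to 10 N is plenty, never over 15 N on the post), leave the vegetables and fruit where they lie, and let go.

Things in the scene. Friction and masses are not known exactly. Their poses are not given: they have to be found in the camera images.
- tray: Fixed light-wood tray, 45 mm high, open at the front. Origin: on the worktop (z = 0) under the middle of the line where the closed rail's centre line lies; x points from that line back into the tray, y along the line, z up. Tray floor (6 mm thick), walls and produce lie at x = +50 to +148 mm, y = -168 to +168 mm; fittings reach forward over the line at both ends.
- slot (a point): Middle of the slot in the steel bracket at the tray's left corner: tray x = 0, y = +125 mm, 42 mm up (nut on top to 49 mm, bracket's underside 36 mm up). An upright steel post, 16 mm in diameter, hangs from the slot down to the worktop, clamped somewhere within 7 mm to either side along tray y: its true place is not measured and must be felt. Tray's axes.
- stop (a point): Centre of the rubber stop's front face: tray x = +10 mm, y = -128 mm, 10 mm up, 14 mm in diameter, facing tray -x. The closed rail's side lies against it. Above it a steel arm (tray y = -142 to -114 mm, underside 50 mm up, top of the stem knob 78 mm) reaches forward to x = -22 mm and carries the roller. Tray's axes.
- roller (a joint): Sprung roller (18 mm in diameter, along tray y) at tray x = -11, y = -128 mm, lowest point 24 mm up at rest. Value: metres lifted, 0 at rest, at most 0.008; presses down with 3 N plus 0.3 N per mm. The rail lifts it 4 mm in passing under (5 to 10 N sideways at that end of the rail); it then drops in front of the closed rail and reads about 0.001 or less.
- rail: Loose rail: wooden bar 20 mm wide, 28 mm high, round top, 293 mm long in all, 0.14 to 0.28 kg, lying on the worktop with a steel fork at one end. Origin: under the fork's seat, at worktop height; y along the rail out of the fork's mouth (the wood runs along -y), z up.
- rail_fork (a point): Seat of the steel fork, 14 mm up: the post's axis passes here when the fork is fully on the post. Rail's axes. Slot 20 mm wide between two 8 mm prongs (36 mm over all), closed by a flat face at y = -8 mm, open towards +y; flared tips end at y = +23 mm (mouth about 28 mm, 44 mm over all).
- rail_grip (a point): Good place to hold the rail: on its centre line, 14 mm up, 165 mm from the fork's seat along rail -y. The rail is 20 mm wide here (grip across its x), top 28 mm up. Rail's axes.
- rail_end (a point): Middle of the rail's plain end, 270 mm from the fork's seat along rail -y, 14 mm up. Rail's axes.
- tomato: Tomato (69 mm wide, 71 mm high) lying in the tray; leave it. Origin under its middle.
- garlic: Garlic bulb (56 mm wide, 56 mm high) lying in the tray; leave it. Origin under its middle.
- lemon: Lemon (71 x 53 mm, 51 mm high) lying in the tray; leave it. Origin under its middle.

How it is judged:
By the outcome, as a careful person would: the job done as asked, in the order asked, and still so for the second after the job is handed in, with the robot touching nothing.
It also fails if it takes over 72 s, if anything falls off the work surface, if the arm or the gripper's body presses on something with over 40 N, if the wrist force passes 120 N, or if a joint passes its speed limit or range.

## Working session

There is one attempt and no reset: what is moved stays moved. The work goes in short steps, Python scripts to look and compute and a tool call to move; the robot and the scene stay as the last step left them, time stands still between calls to the robot, and variables do not carry over. Pictures are saved under pics/ and viewed, at most 10 in all, crops included, and the job is handed in when it is done.

Besides the shell and the picture viewer there is one more tool, called after "Emit:" by a JSON object that holds its "method" and its "body". play_rows: Moves the arm, as the interface text tells. Its arguments: {"type":"object","properties":{"targets":{"type":"array"}},"required":["targets"]}

```bash
mkdir -p pics
cat > h.py <<'E'
import numpy as np,cv2
from cell import ctrl
from scipy.spatial.transform import Rotation as R
def K(n):
    c=ctrl.calibration(n); return c,200/np.tan(np.radians(c['vfov'])/2)
def cloud(n,d):
    c,f=K(n); v,u=np.mgrid[:400,:640]
    P=np.stack([(u-c['cx'])/f*d,(v-c['cy'])/f*d,d],-1)
    E=np.array(c['extrinsics']); return P@E[:3,:3].T+E[:3,3]
E
python3 - <<'E'
from h import *
s=ctrl.read_state(); print(s)
for n in('scene','side'):
    im,d=ctrl.get_image(n); cv2.imwrite(f'pics/{n}0.png',im[:,:,::-1]); np.savez(f'{n}0.npz',im=im,d=d)
    P=cloud(n,d)
    print(n,np.array(ctrl.calibration(n)['extrinsics']).round(2).tolist())
    for t in('rail','tray','rail_fork','roller','tomato','stop'):
        try:
            for r in ctrl.trace(n,t)[:1]:
                m=r['pixels']&(d>0); q=P[m]
                print(t,round(r['confidence'],2),np.round(r['bbox']),np.percentile(q,[1,50,99],axis=0).round().tolist())
                np.save(f'{n}_{t}.npy',r['pixels'])
        except Exception as e: print(t,e)
E
```

```text
{'clock': 0.0, 'qpos': array([ 1.14221397,  0.62933427,  0.03844888,  1.51841618, -0.02696508,
        0.99629717, -0.01997679]), 'qd': array([-0.001614  ,  0.00048387, -0.00029351,  0.00034308, -0.00131056,
       -0.00031357,  0.00029891]), 'tau': array([ 1.74781658e-04, -5.63400507e+01,  1.22653484e+00, -1.93451536e+01,
        1.10796030e-02,  1.05549971e-02,  6.05311982e-06]), 'eef_pos': array([ 230.45462903, -607.08774947,  234.28150452]), 'tool_rot': array([-3.13965673e+00,  5.93134096e-05,  3.62817936e-01]), 'force': array([0.19237554, 0.32060482, 0.77268826]), 'torque': array([-0.02147352, -0.03804382,  0.00019245]), 'gripper_force': 0.0, 'width': 85.54141921604003}
scene [[0.66, -0.57, 0.49, 126.78], [-0.75, -0.5, 0.44, -317.55], [-0.01, -0.66, -0.76, 696.34], [0.0, 0.0, 0.0, 1.0]]
rail 0.97 [265. 178. 337. 280.] [[428.0, -65.0, 2.0], [474.0, 66.0, 27.0], [533.0, 214.0, 31.0]]
tray 0.71 [263. 130. 404. 231.] [[544.0, -56.0, 4.0], [636.0, 101.0, 27.0], [707.0, 276.0, 65.0]]
rail_fork 0.78 [262. 182. 339. 278.] [[428.0, -65.0, -0.0], [473.0, 59.0, 26.0], [534.0, 213.0, 31.0]]
[... 298 characters left out ...]
de [[1.0, 0.02, -0.0, 539.71], [0.01, -0.6, 0.8, -633.4], [0.01, -0.8, -0.6, 553.39], [0.0, 0.0, 0.0, 1.0]]
rail 0.56 [256. 160. 325. 250.] [[429.0, -68.0, -1.0], [477.0, 47.0, 22.0], [542.0, 202.0, 27.0]]
tray 0.8 [322. 141. 415. 245.] [[546.0, -59.0, 0.0], [637.0, 10.0, 30.0], [710.0, 275.0, 63.0]]
rail_fork 0.88 [261. 163. 323. 249.] [[430.0, -68.0, -1.0], [478.0, 48.0, 22.0], [542.0, 201.0, 27.0]]
roller 0.71 [326. 204. 333. 230.] [[547.0, -37.0, 26.0], [553.0, -33.0, 38.0], [560.0, -22.0, 76.0]]
tomato 0.68 [364. 189. 404. 221.] [[632.0, -7.0, 17.0], [664.0, 9.0, 52.0], [701.0, 67.0, 68.0]]
stop 0.72 [319. 140. 412. 250.] [[546.0, -59.0, -1.0], [637.0, 10.0, 30.0], [710.0, 275.0, 63.0]]
```

Run:
```python
from h import *
a=np.load('scene0.npz');b=np.load('side0.npz')
A=cv2.resize(a['im'][110:300,240:430,::-1],(570,570),interpolation=cv2.INTER_CUBIC)
B=cv2.resize(b['im'][120:260,240:430,::-1],(760,560),interpolation=cv2.INTER_CUBIC)
cv2.imwrite('pics/a.png',A);cv2.imwrite('pics/b.png',B)
for n,z in(('scene',a),('side',b)):
    P=cloud(n,z['d']); 
    q=P[np.load(f'{n}_rail.npy')&(z['d']>0)]; q=q[(q[:,2]>18)&(q[:,2]<34)]
    c=np.median(q[:,:2],0); u=np.linalg.svd(q[:,:2]-q[:,:2].mean(0),full_matrices=False)[2][0]; u*=np.sign(u[1])
    t=(q[:,:2]-q[:,:2].mean(0))@u
    print(n,'rail mean',q.mean(0).round(1),'dir',u.round(3),np.degrees(np.arctan2(u[1],u[0])).round(1),'ends',(q[:,:2].mean(0)+np.outer(np.percentile(t,[.5,99.5]),u)).round(1).tolist())
    # tray points: heights 38-50
    m=(P[...,0]>500)&(P[...,0]<760)&(P[...,1]>-100)&(P[...,1]<320)&(z['d']>0)
    w=P[m&(abs(P[...,2]-45)<4)]
    r=cv2.minAreaRect(w[:,:2].astype(np.float32)); print('rect45',r,cv2.boxPoints(r).round().tolist())
    h=P[m&(P[...,2]>33)&(P[...,2]<90)]
    # top view map
    img=np.zeros((560,800,3),np.uint8)
    for X,Y,Z in P[(P[...,0]>380)&(P[...,0]<780)&(P[...,1]>-130)&(P[...,1]<330)&(P[...,2]>8)]:
        i=int((780-X)*1.2);j=int((330-Y)*1.5)
        if 0<=i<560 and 0<=j<800: cv2.circle(img,(j,i),1,tuple(int(v) for v in cv2.applyColorMap(np.uint8([[min(255,Z*3)]]),cv2.COLORMAP_JET)[0,0]),-1)
    cv2.imwrite(f'pics/top_{n}.png',img)
```

```text
scene rail mean [476.6  69.   26.7] dir [0.31  0.951] 71.9 ends [[433.6, -62.8], [522.6, 210.2]]
rect45 ((624.8704223632812, 111.22183227539062), (167.53372192382812, 336.87310791015625), 2.569972515106201) [[534.0, 276.0], [549.0, -61.0], [716.0, -53.0], [701.0, 283.0]]
side rail mean [479.6  61.6  24.1] dir [0.31  0.951] 72.0 ends [[437.7, -67.2], [526.6, 206.0]]
rect45 ((625.526123046875, 108.4068832397461), (162.7074737548828, 339.710693359375), 2.477992534637451) [[537.0, 275.0], [552.0, -65.0], [714.0, -58.0], [699.0, 282.0]]
```

View pics/a.png

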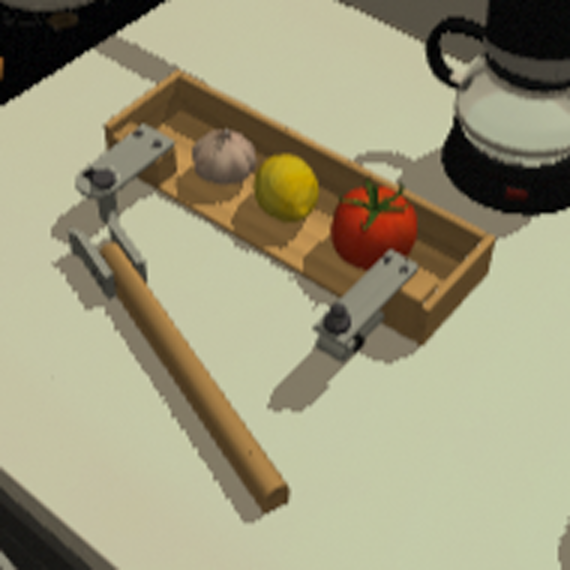

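View pics/b.png

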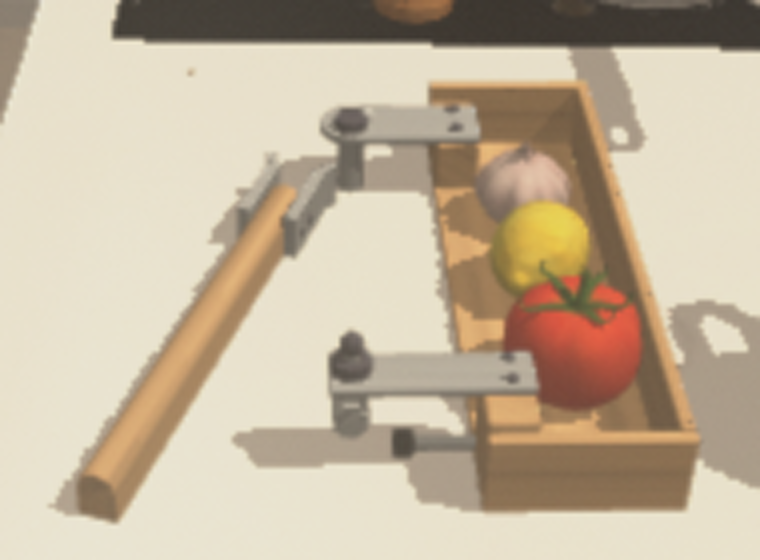

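The scene view shows the rail slanting at about 72° with its fork (crop pixel 105,250) pointing at the post (105,205). The roller arm is at (345,325). The side view agrees: the post hangs at (350,165) and the stop is at (400,440). The fork sits about 20 mm to one side of the post line. I'll move above the rail grip for a closer look.

Emit:
{"method": "play_rows", "body": {"targets": [[0, 44.9, -51.5, 3.4, -51.2], [0, 44.9, -51.5, 3.4, -51.2], [0, 44.9, -51.5, 3.4, -51.2], [0, 44.9, -51.5, 3.4, -51.2], [0, 44.9, -51.5, 3.4, -51.2], [0, 44.9, -51.5, 3.4, -51.2], [0, 44.9, -51.5, 3.4, -51.2], [0, 44.9, -51.5, 3.4, -51.2], [0, 44.9, -51.5, 3.4, -51.2], [0, 44.9, -51.5, 3.4, -51.2]]}}

```text
clock: 1.7
eef_pos: [404.6, -137.7, 210.7]
tool_rot: [3.14, 0.0, 1.256]
force: [0.9, 0.1, 0.0]
width: 85.5
gripper_force: 0.0
```

```bash
cat >> h.py <<'E'
def go(x,y,z,psi,p=None):
    s=ctrl.read_state(); e=np.array(s['eef_pos']); ps=s['tool_rot'][2]
    if p is not None: e,ps=np.array(p[:3]),np.radians(p[3])
    D=np.array([x,y,z])-e; c,sn=np.cos(ps),np.sin(ps)
    print('at',e.round(1),np.degrees(s['tool_rot']).round(2),'F',s['force'].round(1),'row cm:',np.round([(D[0]*c+D[1]*sn)/10,(D[0]*sn-D[1]*c)/10,-D[2]/10,np.degrees(ps)-psi],2), 't',round(s['clock'],2))
E
python3 -c "
from h import *
go(467,34,200,72)"
```

```text
at [ 404.6 -137.7  210.7] [1.7993e+02 1.0000e-02 7.1950e+01] F [0.9 0.1 0. ] row cm: [18.26  0.61  1.07 -0.05] t 1.7
```

Emit:
{"method": "play_rows", "body": {"targets": [[0, 18.3, 0.6, 1.1, 0], [0, 18.3, 0.6, 1.1, 0], [0, 18.3, 0.6, 1.1, 0], [0, 18.3, 0.6, 1.1, 0], [0, 18.3, 0.6, 1.1, 0], [0, 18.3, 0.6, 1.1, 0], [0, 18.3, 0.6, 1.1, 0]]}}

```text
clock: 2.4
eef_pos: [465.8, 31.4, 199.3]
tool_rot: [-3.141, 0.001, 1.255]
force: [-0.1, -0.0, -0.3]
width: 84.9
gripper_force: 0.0
```

```bash
cat >> h.py <<'E'
def wcloud(d,s):
    c,f=K('wrist'); v,u=np.mgrid[:400,:640].astype(float)
    x=u-c['cx'];y=v-c['cy'];r=np.hypot(x,y)+1e-9;th=np.minimum(r/f,1.5)
    k=d*np.tan(th)/r
    P=np.stack([x*k,y*k,d],-1); M=np.array(c['mount']); P=P@M[:3,:3].T+M[:3,3]
    return P@R.from_euler('xyz',s['tool_rot']).as_matrix().T+np.array(s['eef_pos'])
E
python3 - <<'E'
from h import *
s=ctrl.read_state(); print(s['eef_pos'],np.degrees(s['tool_rot']),s['force'])
im,d=ctrl.get_image('wrist'); P=wcloud(d,s); np.savez('w0.npz',im=im,d=d,P=P)
cv2.imwrite('pics/w0.png',im[:,:,::-1])
ok=d>0
for t in('rail','rail_fork','roller','tray'):
    for r in ctrl.trace('wrist',t)[:1]:
        m=r['pixels']&ok; q=P[m]; print(t,r['confidence'],r['bbox'],np.percentile(q,[1,50,99],axis=0).round().tolist()); np.save(f'w_{t}.npy',r['pixels'])
print('table z',np.median(P[ok&(abs(P[...,2])<10)][:,2]))
E
```

```text
[465.79751986  31.44652998 199.34781709] [-1.79986626e+02  6.28142919e-02  7.18856641e+01] [-0.09905449 -0.0118481  -0.32327304]
rail 0.66 [299.4, 0.0, 341.3, 273.5] [[431.0, -61.0, -0.0], [488.0, 96.0, 27.0], [540.0, 212.0, 29.0]]
rail_fork 0.73 [296.8, 0.0, 340.9, 273.1] [[433.0, -58.0, 12.0], [488.0, 97.0, 27.0], [538.0, 209.0, 29.0]]
roller 0.81 [399.4, 191.9, 430.3, 226.2] [[544.0, -24.0, 26.0], [552.0, -14.0, 72.0], [560.0, -5.0, 78.0]]
tray 0.8 [387.1, 0.0, 538.7, 231.3] [[545.0, -52.0, 4.0], [637.0, 58.0, 9.0], [708.0, 193.0, 65.0]]
table z 0.09527225431045849
```

View pics/w0.png

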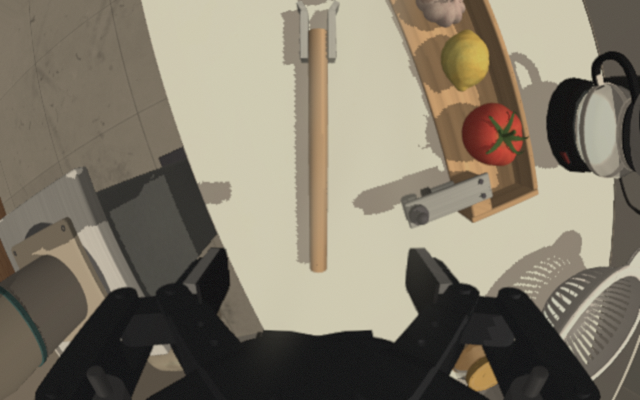

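The wrist view shows the rail along column 318, its plain end at row 271 and its fork at the top (318,20). The roller knob is at (418,213). The post is out of view.

Run:
```python
from h import *
z=np.load('w0.npz');P=z['P'];m=np.load('w_rail.npy')
q=P[m];q=q[(q[:,2]>24)&(q[:,2]<32)][:,:2]
def fit(q):
    c=q.mean(0);u=np.linalg.svd(q-c,full_matrices=False)[2][0];u*=np.sign(u[1]);return c,u
c,u=fit(q); n=np.array([u[1],-u[0]])
for _ in range(3):
    k=(abs((q-c)@n)<11); c,u=fit(q[k]); n=np.array([u[1],-u[0]])
t=(q[k]-c)@u; e=(c+np.percentile(t,.3)*u)
print('dir',np.degrees(np.arctan2(u[1],u[0])),'end',e,'seat(270)',e+270*u,'grip',e+105*u,'top end',c+t.max()*u, 'width',np.percentile((q[k]-c)@n,[1,99]))
# tray from wrist: points 40..50 high
k=(P[...,2]>41)&(P[...,2]<48)&(P[...,0]>590)&(P[...,0]<730)&(P[...,1]>-80)&(P[...,1]<260)&(z['d']>0)
w=P[k]
kr=w[(w[:,0]>685)][:,:2]; print('back',len(kr)); c2,u2=fit(kr); print(c2,u2,np.degrees(np.arctan2(u2[1],u2[0])),'x range',np.percentile(kr@[u2[1],-u2[0]],[2,98]))
```

```text
dir 71.90134928410228 end [435.65550442 -62.92161429] seat(270) [519.53209669 193.71960857] grip [468.27417919  36.88330572] top end [522.75691694 203.5867454 ] width [-10.68295165  10.14173449]
back 1435
[702.92038467  60.07464951] [-0.02195878  0.99975888] 91.25824669008271 x range [689.87787798 710.46259934]
```

Emit:
{"method": "play_rows", "body": {"targets": [[0, -5, 0, -2, 0], [0, -9, 0, -2, 0], [0, -9, 0, -2, 0], [0, -9, 0, -2, 0]]}}

```text
clock: 3.05
eef_pos: [438.1, -54.2, 219.6]
tool_rot: [3.141, 0.0, 1.252]
force: [1.3, 0.5, 0.3]
width: 85.3
gripper_force: 0.0
```

Run:
```python
from h import *
s=ctrl.read_state(); print(s['eef_pos'],np.degrees(s['tool_rot']))
im,d=ctrl.get_image('wrist'); P=wcloud(d,s); np.savez('w1.npz',im=im,d=d,P=P)
cv2.imwrite('pics/w1.png',cv2.resize(im[:250,220:560,::-1],(748,550),interpolation=cv2.INTER_CUBIC))
for t in('slot','tray','rail','roller'):
    for r in ctrl.trace('wrist',t)[:1]:
        q=P[r['pixels']&(d>0)]; print(t,r['confidence'],r['bbox'],np.percentile(q,[1,50,99],axis=0).round().tolist()); np.save(f'w1_{t}.npy',r['pixels'])
k=(P[...,2]>41)&(P[...,2]<48)&(P[...,0]>500)&(P[...,0]<730)&(P[...,1]>-80)&(P[...,1]<300)&(d>0)
r=cv2.minAreaRect(P[k][:,:2].astype(np.float32));print(r,cv2.boxPoints(r).round(1).tolist())
b=(P[...,2]>34)&(P[...,0]>515)&(P[...,0]<580)&(P[...,1]>190)&(P[...,1]<280)&(d>0)
print('bracket',np.percentile(P[b],[1,50,99],axis=0).round(1).tolist())
```

```text
[438.12335225 -54.17679113 219.56343255] [1.79971514e+02 4.27331951e-03 7.17613434e+01]
slot 0.87 [397.3, 1.5, 531.8, 138.5] [[544.0, -53.0, 4.0], [635.0, -6.0, 23.0], [709.0, 112.0, 74.0]]
tray 0.71 [399.7, 0.3, 536.6, 140.5] [[544.0, -54.0, 1.0], [635.0, -6.0, 22.0], [710.0, 112.0, 74.0]]
rail 0.86 [307.6, 0.0, 330.3, 188.3] [[431.0, -62.0, 17.0], [468.0, 35.0, 26.0], [505.0, 136.0, 29.0]]
((629.428955078125, 21.874862670898438), (163.2847442626953, 157.57212829589844), 2.229872465133667) [[544.7999877929688, 97.4000015258789], [550.9000244140625, -60.0], [714.0999755859375, -53.70000076293945], [707.9000244140625, 103.80000305175781]]Traceback (most recent call last):
  File "<stdin>", line 11, in <module>
    return _quantile_unchecked(
        a, q, axis, out, overwrite_input, method, keepdims, weights)
    return _ureduce(a,
                    func=_quantile_ureduce_func,
    ...<5 lines>...
                    overwrite_input=overwrite_input,
                    method=method)
    r = func(a, **kwargs)
    result = _quantile(arr,
                       quantiles=q,
    ...<2 lines>...
                       out=out,
                       weights=wgt)
    slices_having_nans = np.isnan(arr[-1, ...])
                                  ~~~^^^^^^^^^
IndexError: index -1 is out of bounds for axis 0 with size 0
```

View pics/w1.png

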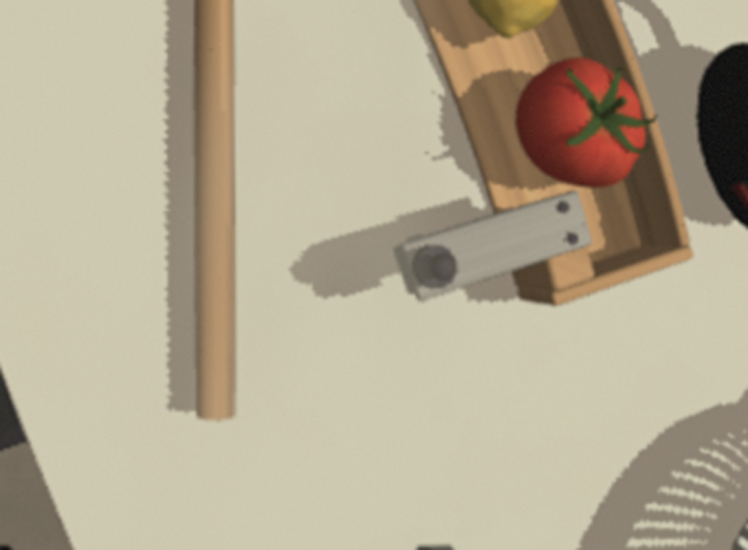

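I moved the wrong way: this view shows the plain end and the roller arm, with its knob at (435,265), but not the post. I'll go forward, past the fork.

Emit:
{"method": "play_rows", "body": {"targets": [[0, 5, 0, 0, 0], [0, 10, 0, 0, 0], [0, 15, 0, 0, 0], [0, 18, 0, 0, 0], [0, 18, 0, 0, 0], [0, 18, 0, 0, 0]]}}

```text
clock: 3.9
eef_pos: [493.6, 119.6, 218.9]
tool_rot: [-3.141, 0.001, 1.26]
force: [0.7, 0.2, -0.0]
width: 85.3
gripper_force: 0.0
```

Run:
```python
from h import *
s=ctrl.read_state(); print(s['eef_pos'],np.degrees(s['tool_rot']))
im,d=ctrl.get_image('wrist'); P=wcloud(d,s); np.savez('w2.npz',im=im,d=d,P=P)
cv2.imwrite('pics/w2.png',cv2.resize(im[:250,220:560,::-1],(748,550),interpolation=cv2.INTER_CUBIC))
k=(P[...,2]>41)&(P[...,2]<48)&(P[...,0]>500)&(P[...,0]<730)&(P[...,1]>-80)&(P[...,1]<310)&(d>0)
r=cv2.minAreaRect(P[k][:,:2].astype(np.float32));print(r,cv2.boxPoints(r).round(1).tolist())
b=(P[...,2]>34)&(P[...,0]>515)&(P[...,0]<580)&(P[...,1]>190)&(P[...,1]<280)&(d>0)
print('bracket',np.percentile(P[b],[1,50,99],axis=0).round(1).tolist())
n=b&(P[...,2]>45.5); print('nut',n.sum(),P[n].mean(0))
f=(P[...,2]>15)&(P[...,2]<33)&(P[...,1]<235)&(P[...,1]>150)&(P[...,0]>480)&(P[...,0]<560)&(d>0)
u=np.array([np.cos(np.radians(71.9)),np.sin(np.radians(71.9))]);nn=np.array([u[1],-u[0]])
q=P[f][:,:2]-[519.5,193.7]; print('fork long',np.percentile(q@u,[1,99]),'lat of front part',np.percentile((q@nn)[q@u>0],[1,99]),'lat rear',np.percentile((q@nn)[q@u<-25],[1,99]))
```

```text
[493.60698622 119.63344664 218.92444895] [-1.79948612e+02  3.59645356e-02  7.21689308e+01]
((623.5657348632812, 111.25408935546875), (167.29844665527344, 336.50335693359375), 2.228271961212158) [[533.4000244140625, 276.1000061035156], [546.5, -60.099998474121094], [713.7000122070312, -53.599998474121094], [700.5999755859375, 282.6000061035156]]
bracket [[536.5, 215.3, 39.4], [558.9, 232.9, 42.4], [579.6, 252.3, 50.0]]
nut 297 [554.42197317 226.35423618  48.77311003]
fork long [-45.48016444  20.1804442 ] lat of front part [-20.2457404   19.66256592] lat rear [-18.09758566  17.15198206]
```

View pics/w2.png

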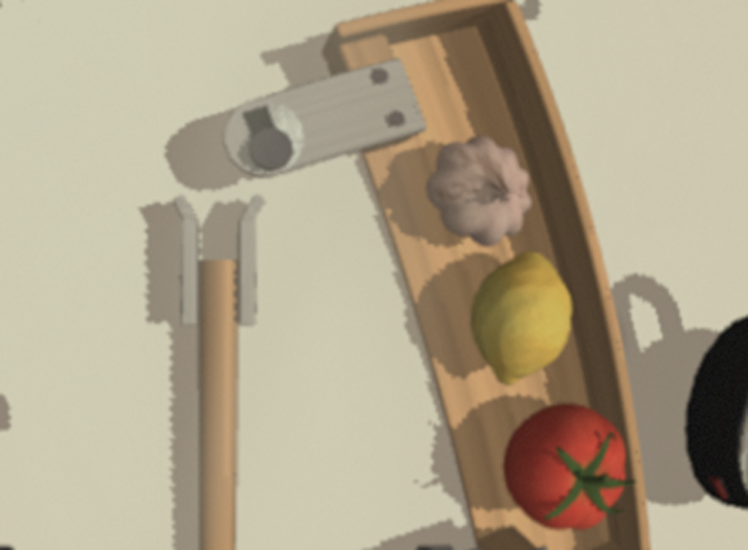

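The nut shows clearly at (270,148), at the near end of its slot, which puts the post near world (554,226). The fork mouth is at (220,205), 23 mm to the side and about 42 mm short of the post. Next I'll descend and grasp.

Emit:
{"method": "play_rows", "body": {"targets": [[0, -4.5, 0.1, 4, 0.2], [0, -8.6, 0.1, 9, 0.2], [0, -8.6, 0.1, 13, 0.2], [0, -8.6, 0.1, 16, 0.2], [0, -8.6, 0.1, 17.5, 0.2], [0, -8.6, 0.1, 17.5, 0.2], [0, -8.6, 0.1, 17.5, 0.2]]}}

```text
clock: 4.65
eef_pos: [468.4, 35.6, 44.7]
tool_rot: [3.142, 0.0, 1.252]
force: [0.2, 0.5, 0.2]
width: 85.5
gripper_force: 0.0
```

```bash
python3 -c "
from h import *
go(468.3,36.9,29,71.9)"
```

```text
at [468.4  35.6  44.7] [1.800e+02 2.000e-02 7.172e+01] F [0.2 0.5 0.2] row cm: [ 0.12 -0.05  1.57 -0.18] t 4.65
```

Emit:
{"method": "play_rows", "body": {"targets": [[0, 0.1, 0, 0.8, 0], [0, 0.1, 0, 1.5, 0], [0.3, 0.1, 0, 1.5, 0], [0.5, 0.1, 0, 1.5, 0], [0.6, 0.1, 0, 1.5, 0], [0.7, 0.1, 0, 1.5, 0], [0.8, 0.1, 0, 1.5, 0], [0.9, 0.1, 0, 1.5, 0], [0.9, 0.1, 0, 1.5, 0], [0.9, 0.1, 0, 1.5, 0]]}}

```text
clock: 5.65
eef_pos: [468.9, 37.4, 30.5]
tool_rot: [3.141, -0.0, 1.253]
force: [-2.6, -0.1, 13.1]
width: 8.8
gripper_force: 10.3
```

Run:
```python
from h import *
s=ctrl.read_state(); print(s['width'],s['gripper_force'],s['force'],s['eef_pos'],s['torque'])
im,d=ctrl.get_image('wrist'); a,da=ctrl.get_image('side')
cv2.imwrite('pics/w3.png',np.vstack([cv2.resize(im[100:400,120:520,::-1],(400,300)),cv2.resize(a[150:255,240:380,::-1],(400,300),interpolation=cv2.INTER_CUBIC)]))
```

```text
8.772156296159473 10.337854027748108 [-2.60672965 -0.12316839 13.08980017] [468.85832751  37.37187778  30.46916382] [ 0.06479525  0.49906715 -0.05068421]
```

View pics/w3.png

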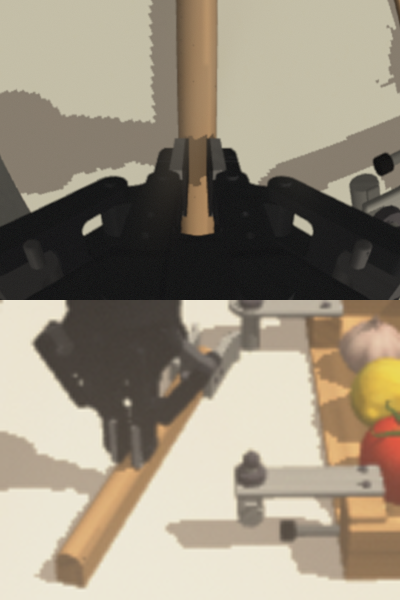

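Run:
```python
from h import *
print(ctrl.finger_overhang)
z=np.load('w0.npz');im,d=ctrl.get_image('wrist');s=ctrl.read_state();P=wcloud(d,s)
T=(P-s['eef_pos'])@R.from_euler('xyz',s['tool_rot']).as_matrix()
# finger points near the tool
k=(d>0)&(abs(T[...,1])<40)&(abs(T[...,0])<20)
q=T[k]; w=P[k]
for lo in range(-30,31,6):
    g=(q[:,1]>lo)&(q[:,1]<=lo+6)
    if g.sum(): print(lo,g.sum(),'worldz pct',np.percentile(w[g,2],[2,25,50,75,98]).round())
im2,d2=ctrl.get_image('side');P2=cloud('side',d2);g=(d2>0)&(np.hypot(P2[...,0]-470,P2[...,1]-30)<45)&(P2[...,2]>5)
u=np.array([.3107,.9505]);n=np.array([.9505,-.3107])
Q=P2[g];l=(Q[:,:2]-[468.9,37.4])
dark=im2[g].astype(float).max(1)-im2[g].astype(float).min(1)<25
for lo in range(6,70,6):
    h=dark&(Q[:,2]>lo)&(Q[:,2]<=lo+6)
    if h.sum(): print('gray z',lo,h.sum(),np.percentile(l[h]@n,[5,50,95]).round(),np.percentile(l[h]@u,[5,95]).round())
```

```text
25.0
-30 2619 worldz pct [ -1.  73.  83. 120. 128.]
-24 1426 worldz pct [ -1.   0.  99. 120. 128.]
-18 3262 worldz pct [ -1.  73. 103. 119. 130.]
-12 3924 worldz pct [ 23.  75. 105. 119. 129.]
-6 2742 worldz pct [ 26.  29. 107. 117. 125.]
0 2852 worldz pct [ 26.  37. 106. 117. 125.]
6 3919 worldz pct [ 19.  76. 105. 120. 129.]
12 3280 worldz pct [ -1.  73. 104. 119. 129.]
18 1383 worldz pct [ -1.   0.  93. 120. 128.]
24 2644 worldz pct [ -1.  74.  83. 120. 128.]
30 2521 worldz pct [ -1.  73.  86.  94. 129.]
gray z 24 9 [-9. -4. -4.] [-12.   6.]
gray z 30 33 [-15.  -4.  13.] [-13.   5.]
gray z 36 38 [-16.  -4.  17.] [-13.  -0.]
gray z 42 39 [-17.  -4.  18.] [-13.   3.]
gray z 48 48 [-15.  -4.  18.] [-13.   3.]
gray z 54 42 [-14.  -4.  17.] [-13.   9.]
gray z 60 40 [-12.  -5.  18.] [-13.   2.]
gray z 66 55 [-25.  -6.  19.] [-15.   5.]
```

Emit:
{"method": "play_rows", "body": {"targets": [[0.5, 0, 0, 0, 0], [0.4, 0, 0, 0, 0], [0.4, 0, 0, 0, 0], [0.4, 0, 0, 0, 0]]}}

```text
clock: 6.25
eef_pos: [468.7, 37.3, 29.2]
tool_rot: [-3.141, 0.0, 1.253]
force: [-0.1, 0.9, -0.4]
width: 51.4
gripper_force: 0.0
```

Emit:
{"method": "play_rows", "body": {"targets": [[0.4, 0, 0, 0.3, 0], [0.4, 0, 0, 0.6, 0], [0.4, 0, 0, 0.8, 0], [0.4, 0, 0, 0.8, 0]]}}

```text
clock: 6.65
eef_pos: [468.5, 37.2, 20.9]
tool_rot: [-3.141, 0.0, 1.253]
force: [0.2, -0.4, -0.5]
width: 51.0
gripper_force: 0.0
```

Emit:
{"method": "play_rows", "body": {"targets": [[0.6, 0, 0, 0, 0], [0.66, 0, 0, 0, 0], [0.66, 0, 0, 0, 0], [0.66, 0, 0, 0, 0]]}}

```text
clock: 7.05
eef_pos: [468.8, 37.3, 21.4]
tool_rot: [3.141, -0.0, 1.253]
force: [0.4, -1.2, 0.0]
width: 29.1
gripper_force: 0.0
```

```bash
cat > tip.py <<'E'
from h import *
s=ctrl.read_state();im2,d2=ctrl.get_image('side');P2=cloud('side',d2)
e=s['eef_pos'];g=(d2>0)&(np.hypot(P2[...,0]-e[0],P2[...,1]-e[1])<50)&(P2[...,2]>1)
ps=s['tool_rot'][2];u=np.array([np.cos(ps),np.sin(ps)]);n=np.array([u[1],-u[0]])
Q=P2[g];l=(Q[:,:2]-e[:2]);c=im2[g].astype(float)
dark=(c.max(1)-c.min(1)<25)&(c.max(1)<150)
for lo in range(0,42,6):
    h=dark&(Q[:,2]>lo)&(Q[:,2]<=lo+6)
    if h.sum(): print('gray z',lo,h.sum(),np.percentile(l[h]@n,[5,50,95]).round(),np.percentile(l[h]@u,[5,95]).round())
print(s['width'],s['gripper_force'],s['force'],e)
cv2.imwrite('pics/w4.png',cv2.resize(im2[150:255,240:380,::-1],(800,600),interpolation=cv2.INTER_CUBIC))
E
python3 tip.py
```

```text
gray z 18 18 [-16. -14.  22.] [-13.   3.]
gray z 24 35 [-24. -14.  26.] [-13.   4.]
gray z 30 44 [-26. -13.  28.] [-12.   3.]
gray z 36 40 [-24. -14.  28.] [-13.   4.]
29.10062501937532 0.0 [ 0.3629726  -1.21604342  0.03645021] [468.80363816  37.31512881  21.43848842]
```

View pics/w4.png

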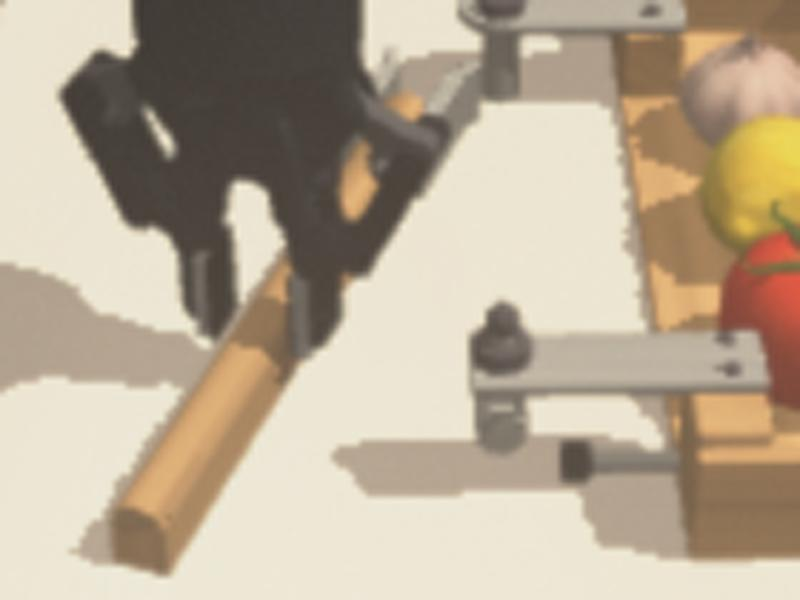

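The picture shows the pads straddling the rail at (210,320) and (315,340), but only beside its top. The tips stand at about z = 18, higher than the stated overhang would put them. I'll go lower in guarded steps.

Emit:
{"method": "play_rows", "body": {"targets": [[0.62, 0, 0, 0.3, 0], [0.62, 0, 0, 0.6, 0], [0.62, 0, 0, 0.8, 0], [0.62, 0, 0, 0.8, 0]]}}

```text
clock: 7.5
eef_pos: [468.6, 37.3, 13.2]
tool_rot: [-3.141, 0.0, 1.253]
force: [0.1, 0.4, -0.5]
width: 32.4
gripper_force: 0.0
```

```bash
python3 tip.py
```

```text
gray z 6 2 [-22. -19. -17.] [-10.  -2.]
gray z 12 27 [-24. -16.  23.] [-13.   5.]
gray z 18 34 [-25. -16.  29.] [-13.   2.]
gray z 24 41 [-27. -15.  30.] [-13.  -3.]
gray z 30 43 [-26.  17.  30.] [-13.   2.]
gray z 36 43 [-27. -15.  30.] [-13.   3.]
32.42591138810869 0.0 [ 0.08587767  0.35134876 -0.47996206] [468.6242022   37.26372175  13.19790587]
```

Emit:
{"method": "play_rows", "body": {"targets": [[0.62, 0, 0, 0.2, 0], [0.62, 0, 0, 0.4, 0], [0.7, 0, 0, 0.4, 0], [0.75, 0, 0, 0.4, 0], [0.8, 0, 0, 0.4, 0], [0.9, 0, 0, 0.4, 0], [1, 0, 0, 0.4, 0], [1, 0, 0, 0.4, 0], [1, 0, 0, 0.4, 0]]}}

```text
clock: 8.45
eef_pos: [468.8, 37.3, 9.7]
tool_rot: [3.141, 0.0, 1.253]
force: [0.1, 0.6, 6.2]
width: 18.6
gripper_force: 59.4
```

Run:
```python
from h import *
s=ctrl.read_state();print(s['width'],s['gripper_force'],s['force'],s['torque'],s['eef_pos'],np.degrees(s['tool_rot']))
# slide lateral 23.1
n=np.array([.9505,-.3107]);t=np.array(s['eef_pos'])[:2]+23.1*n
go(*t,s['eef_pos'][2],71.9)
```

```text
18.602927555280047 59.35693681240082 [0.10942445 0.62107885 6.23437255] [0.04787925 0.19339719 0.05525558] [468.79420491  37.31719098   9.74105895] [1.79977066e+02 1.01893398e-03 7.17985060e+01]
at [468.8  37.3   9.7] [179.98   0.    71.8 ] F [0.1 0.6 6.2] row cm: [ 0.    2.31 -0.   -0.1 ] t 8.45
```

Emit:
{"method": "play_rows", "body": {"targets": [[1, 0, 0.3, -0.03, 0], [1, 0, 0.7, -0.03, 0], [1, 0, 1.1, -0.03, 0], [1, 0, 1.5, -0.03, 0], [1, 0, 1.9, -0.03, 0], [1, 0, 2.25, -0.03, 0], [1, 0, 2.25, -0.03, 0], [1, 0, 2.25, -0.03, 0]]}}

```text
clock: 9.25
eef_pos: [490.3, 30.1, 9.7]
tool_rot: [3.141, 0.0, 1.253]
force: [-2.8, 0.2, 4.8]
width: 18.6
gripper_force: 59.4
```

```bash
cat > look.py <<'E'
from h import *
import sys
s=ctrl.read_state();print(s['force'].round(1),s['torque'].round(2),s['eef_pos'].round(1),np.degrees(s['tool_rot']).round(2))
im,d=ctrl.get_image('wrist');P=wcloud(d,s);a,da=ctrl.get_image('side');Q=cloud('side',da)
ps=s['tool_rot'][2];u=np.array([np.cos(ps),np.sin(ps)]);n=np.array([u[1],-u[0]]);e=s['eef_pos'][:2]
for nm,P,d in(('wrist',P,d),('side',Q,da)):
    l=P[...,:2]-e;t=l@u;w=l@n;z=P[...,2]
    k=(d>0)&(t>110)&(t<195)&(abs(w)<27)&(z>17)&(z<32)
    print(nm,'fork pts',k.sum(),'long',np.percentile(t[k],[1,99]).round(1),'lat rear',np.percentile(w[k&(t<155)],[1,99]).round(1),'lat tips',np.percentile(w[k&(t>160)],[1,99]).round(1) if (k&(t>160)).any() else '')
    k=(d>0)&(t>45)&(t<115)&(abs(w)<20)&(z>20)&(z<33); 
    if k.sum()>9:
        for lo in(45,80):
            j=k&(t>lo)&(t<lo+35); print('  wood lat mid at',lo+17,((np.percentile(w[j],2)+np.percentile(w[j],98))/2).round(1))
    k=(d>0)&(np.hypot(P[...,0]-554.5,P[...,1]-227)<22)&(z>46)&(z<54)
    if k.any(): print('  nut',k.sum(),P[k].mean(0).round(1))
if len(sys.argv)>1: cv2.imwrite(sys.argv[1],np.vstack([cv2.resize(im[0:150,220:420,::-1],(400,300)),cv2.resize(a[150:255,240:380,::-1],(400,300),interpolation=cv2.INTER_CUBIC)]))
E
python3 look.py pics/l1.png
```

```text
[-2.8  0.2  4.8] [0.01 0.31 0.09] [490.3  30.1   9.7] [179.99   0.    71.78]
wrist fork pts 734 long [110.1 118.3] lat rear [-10.3   9. ] lat tips 
  wood lat mid at 62 -0.4
  wood lat mid at 97 -0.6
side fork pts 167 long [121.5 186.8] lat rear [-11.3  17.9] lat tips [-20.3  21.9]
  wood lat mid at 62 4.5
  wood lat mid at 97 3.8
  nut 26 [553.4 224.   46.9]
```

Emit:
{"method": "play_rows", "body": {"targets": [[1, 0.4, 0, 0, 0], [1, 0.8, 0, 0, 0], [1, 1.2, 0, 0, 0], [1, 1.6, 0, 0, 0], [1, 2.0, 0, 0, 0], [1, 2.4, 0, 0, 0], [1, 2.8, 0, 0, 0], [1, 3.1, 0, 0, 0], [1, 3.3, 0, 0, 0], [1, 3.3, 0, 0, 0]]}}

```text
clock: 10.35
eef_pos: [500.7, 61.4, 9.7]
tool_rot: [3.141, 0.0, 1.253]
force: [-0.3, -2.6, 5.1]
width: 18.2
gripper_force: 59.4
```

```bash
python3 look.py
```

```text
[-0.3 -2.6  5.1] [-0.43  0.24  0.02] [500.7  61.4   9.7] [1.7997e+02 3.0000e-02 7.1770e+01]
wrist fork pts 742 long [110.1 118.3] lat rear [-10.2   9.5] lat tips 
  wood lat mid at 62 -0.2
  wood lat mid at 97 -0.3
side fork pts 151 long [122.  181.5] lat rear [-5.9 18.4] lat tips [-15.3  21.3]
  wood lat mid at 62 5.8
  wood lat mid at 97 3.9
  nut 17 [554.3 222.9  47.2]
```

Emit:
{"method": "play_rows", "body": {"targets": [[1, 0.1, 0, 0, 0], [1, 0.2, 0, 0, 0], [1, 0.3, 0, 0, 0], [1, 0.4, 0, 0, 0], [1, 0.5, 0, 0, 0]]}}

```text
clock: 10.95
eef_pos: [501.8, 65.4, 9.7]
tool_rot: [-3.142, 0.001, 1.252]
force: [-1.3, -3.3, 6.0]
width: 18.3
gripper_force: 59.5
```

Emit:
{"method": "play_rows", "body": {"targets": [[1, 0.1, 0, 0, 0], [1, 0.2, 0, 0, 0]]}}

```text
clock: 11.15
eef_pos: [502.5, 67.3, 9.7]
tool_rot: [-3.142, 0.001, 1.252]
force: [-0.4, -4.3, 5.4]
width: 18.6
gripper_force: 59.5
```

Emit:
{"method": "play_rows", "body": {"targets": [[1, 0.1, 0, 0, 0], [1, 0.1, 0, 0, 0]]}}

```text
clock: 11.35
eef_pos: [502.9, 68.6, 9.7]
tool_rot: [3.141, 0.001, 1.252]
force: [-1.1, -3.1, 5.8]
width: 18.3
gripper_force: 59.5
```

Emit:
{"method": "play_rows", "body": {"targets": [[1, 0.1, 0, 0, 0], [1, 0.1, 0, 0, 0]]}}

```text
clock: 11.55
eef_pos: [503.2, 69.4, 9.7]
tool_rot: [3.142, 0.001, 1.252]
force: [-1.2, -2.2, 6.1]
width: 18.6
gripper_force: 59.5
```

Emit:
{"method": "play_rows", "body": {"targets": [[1, 0.1, 0, 0, 0], [1, 0.1, 0, 0, 0]]}}

```text
clock: 11.75
eef_pos: [503.5, 70.4, 9.7]
tool_rot: [3.142, 0.001, 1.252]
force: [-0.5, -4.3, 5.6]
width: 18.3
gripper_force: 59.5
```

Emit:
{"method": "play_rows", "body": {"targets": [[1, 0.1, 0, 0, 0], [1, 0.1, 0, 0, 0]]}}

```text
clock: 11.95
eef_pos: [503.8, 71.3, 9.7]
tool_rot: [3.142, 0.001, 1.252]
force: [-1.2, -4.6, 6.5]
width: 18.6
gripper_force: 59.5
```

Emit:
{"method": "play_rows", "body": {"targets": [[1, 0.1, 0, 0, 0], [1, 0.1, 0, 0, 0]]}}

```text
clock: 12.15
eef_pos: [503.8, 71.5, 9.7]
tool_rot: [-3.141, 0.002, 1.252]
force: [-0.7, -4.0, 6.1]
width: 18.4
gripper_force: 59.6
```

Emit:
{"method": "play_rows", "body": {"targets": [[1, 0.1, 0, 0, 0], [1, 0.1, 0, 0, 0]]}}

```text
clock: 12.35
eef_pos: [503.8, 71.5, 9.7]
tool_rot: [-3.141, 0.004, 1.251]
force: [-1.1, -6.1, 7.9]
width: 18.5
gripper_force: 59.7
```

Contact: the arm has stalled at y = 71.5 and the force is rising. One more millimetre will firm it up.

Emit:
{"method": "play_rows", "body": {"targets": [[1, 0.1, 0, 0, 0], [1, 0.1, 0, 0, 0], [1, 0.1, 0, 0, 0]]}}

```text
clock: 12.65
eef_pos: [503.8, 71.5, 9.7]
tool_rot: [-3.141, 0.005, 1.251]
force: [-1.1, -8.3, 7.2]
width: 18.5
gripper_force: 59.9
```

```bash
python3 look.py pics/l2.png
```

```text
[-1.1 -8.3  7.2] [-1.57  0.39  0.05] [503.8  71.5   9.7] [-179.95    0.3    71.66]
wrist fork pts 725 long [110.1 118.7] lat rear [-10.2   9.5] lat tips 
  wood lat mid at 62 -0.2
  wood lat mid at 97 -0.4
side fork pts 109 long [122.9 178.9] lat rear [-4.  18.5] lat tips [-10.1  21.5]
  wood lat mid at 62 6.1
  wood lat mid at 97 4.5
  nut 19 [553.9 224.4  46.9]
```

View pics/l2.png

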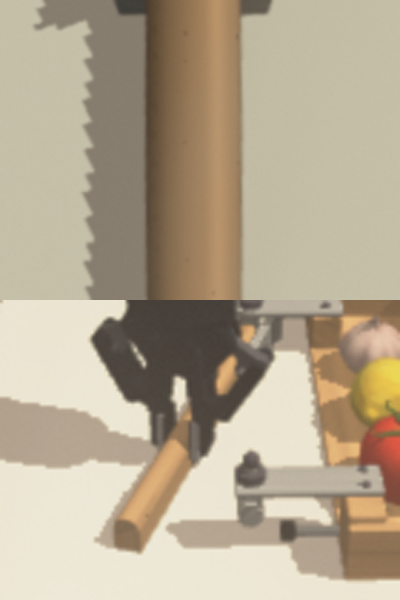

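The fork sits on the post and the rail still slants. I'll swing it about the felt post centre at (555, 228), keeping the preload.

Emit:
{"method": "play_rows", "body": {"targets": [[1, 0.0, 0.37, 0, -1.3], [1, 0.02, 0.73, 0, -2.6], [1, 0.04, 1.1, 0, -3.9], [1, 0.07, 1.46, 0, -5.2], [1, 0.1, 1.83, 0, -6.5]]}}

```text
clock: 13.25
eef_pos: [519.7, 67.3, 9.7]
tool_rot: [-3.137, 0.006, 1.364]
force: [-6.9, -7.4, 13.0]
width: 18.3
gripper_force: 60.5
```

```bash
cat > sw.py <<'E'
from h import *
s=ctrl.read_state();ps=s['tool_rot'][2];u=np.array([np.cos(ps),np.sin(ps)]);n=np.array([u[1],-u[0]]);F=s['force'][:2]
d=np.array([555.2,227.7])-s['eef_pos'][:2]
print('yaw',np.degrees(ps).round(2),'pos',s['eef_pos'].round(1),'F along/lat',(F@u).round(1),(F@n).round(1),'Fz',s['force'][2].round(1),'T',s['torque'].round(2),'post along/lat',(d@u).round(1),(d@n).round(1),'w',s['width'])
E
python3 sw.py
```

```text
yaw 78.15 pos [519.7  67.3   9.7] F along/lat -8.7 -5.2 Fz 13.0 T [-1.06  1.27 -0.35] post along/lat 164.3 1.8 w 18.28698993190175
```

Emit:
{"method": "play_rows", "body": {"targets": [[1, 0.0, 0.37, -0.05, -1.3], [1, 0.02, 0.73, -0.1, -2.6], [1, 0.04, 1.1, -0.1, -3.9], [1, 0.07, 1.46, -0.1, -5.2], [1, 0.1, 1.83, -0.1, -6.5]]}}

```text
clock: 13.75
eef_pos: [538.4, 64.2, 9.8]
tool_rot: [-3.137, 0.005, 1.479]
force: [-2.9, -6.4, 1.5]
width: 18.9
gripper_force: 59.1
```

```bash
python3 sw.py
```

```text
yaw 84.74 pos [538.4  64.2   9.8] F along/lat -6.6 -2.3 Fz 1.5 T [-1.2   0.7   0.04] post along/lat 164.3 1.8 w 18.8566315277859
```

Emit:
{"method": "play_rows", "body": {"targets": [[1, 0.0, 0.2, 0, -0.7], [1, 0.01, 0.4, 0, -1.4], [1, 0.01, 0.59, 0, -2.1], [1, 0.02, 0.79, 0, -2.8], [1, 0.03, 0.99, 0, -3.5]]}}

```text
clock: 14.25
eef_pos: [545.9, 63.7, 9.8]
tool_rot: [-3.133, 0.006, 1.538]
force: [-8.5, -5.6, 7.4]
width: 18.4
gripper_force: 60.0
```

```bash
python3 sw.py
```

```text
yaw 88.1 pos [545.9  63.7   9.8] F along/lat -5.9 -8.3 Fz 7.4 T [-1.09  1.69 -0.56] post along/lat 164.2 3.8 w 18.432520564496578
```

Emit:
{"method": "play_rows", "body": {"targets": [[1, 0.0, 0.14, 0, -0.5], [1, 0.0, 0.28, 0, -1.0], [1, 0.01, 0.42, 0, -1.5], [1, 0.01, 0.42, 0, -1.5]]}}

```text
clock: 14.65
eef_pos: [551.1, 63.5, 9.8]
tool_rot: [-3.134, 0.005, 1.564]
force: [-6.0, -6.5, 5.9]
width: 18.1
gripper_force: 59.6
```

```bash
python3 sw.py
```

```text
yaw 89.63 pos [551.1  63.5   9.8] F along/lat -6.5 -5.9 Fz 5.9 T [-1.18  1.28 -0.23] post along/lat 164.3 3.0 w 18.07849095674885
```

Emit:
{"method": "play_rows", "body": {"targets": [[1, 0.0, 0.14, 0, -0.5], [1, 0.0, 0.28, 0, -1.0], [1, 0.01, 0.42, 0, -1.5], [1, 0.01, 0.42, 0, -1.5]]}}

```text
clock: 15.05
eef_pos: [556.3, 63.5, 9.8]
tool_rot: [-3.136, 0.005, 1.592]
force: [-4.6, -7.2, 3.9]
width: 18.8
gripper_force: 59.3
```

```bash
python3 sw.py
```

```text
yaw 91.2 pos [556.3  63.5   9.8] F along/lat -7.1 -4.7 Fz 3.9 T [-1.28  0.89  0.09] post along/lat 164.2 2.3 w 18.81138760265385
```

Emit:
{"method": "play_rows", "body": {"targets": [[1, 0.0, 0.14, 0, -0.5], [1, 0.0, 0.28, 0, -1.0], [1, 0.0, 0.28, 0, -1.0]]}}

```text
clock: 15.35
eef_pos: [560.0, 63.6, 9.8]
tool_rot: [-3.137, 0.005, 1.61]
force: [-2.3, -7.1, 2.4]
width: 18.5
gripper_force: 59.2
```

```bash
python3 sw.py
```

```text
yaw 92.26 pos [560.   63.6   9.8] F along/lat -7.0 -2.6 Fz 2.4 T [-1.31  0.5   0.37] post along/lat 164.2 1.7 w 18.48677022311221
```

Emit:
{"method": "play_rows", "body": {"targets": [[1, 0.0, 0.14, 0, -0.3], [1, 0.0, 0.14, 0, -0.3]]}}

```text
clock: 15.55
eef_pos: [560.3, 63.6, 9.8]
tool_rot: [-3.135, 0.005, 1.615]
force: [-4.8, -6.9, 5.0]
width: 18.9
gripper_force: 59.4
```

```bash
python3 sw.py
```

```text
yaw 92.52 pos [560.3  63.6   9.8] F along/lat -6.7 -5.1 Fz 5.0 T [-1.26  0.92  0.13] post along/lat 164.2 2.1 w 18.888188374528358
```

Emit:
{"method": "play_rows", "body": {"targets": [[1, 0.0, 0.12, 0, -0.2], [1, 0.0, 0.12, 0, -0.2]]}}

```text
clock: 15.75
eef_pos: [560.4, 63.6, 9.8]
tool_rot: [-3.133, 0.005, 1.618]
force: [-7.0, -6.7, 7.4]
width: 18.7
gripper_force: 59.7
```

```bash
python3 sw.py
python3 - <<'E'
from h import *
im,d=ctrl.get_image('wrist');a,da=ctrl.get_image('side')
cv2.imwrite('pics/l3.png',np.vstack([cv2.resize(a[195:265,290:360,::-1],(400,400),interpolation=cv2.INTER_CUBIC),cv2.resize(a[150:190,300:370,::-1],(400,200),interpolation=cv2.INTER_CUBIC)]))
E
```

```text
yaw 92.69 pos [560.4  63.6   9.8] F along/lat -6.4 -7.3 Fz 7.4 T [-1.22  1.52  0.  ] post along/lat 164.2 2.5 w 18.707546872276797
```

View pics/l3.png

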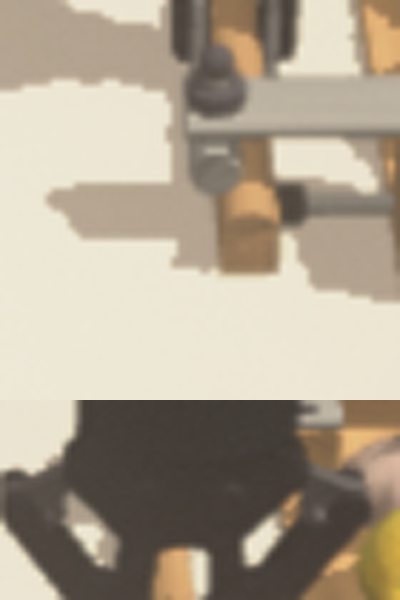

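The rail's end lies against the rubber stop at (285,205), and the roller at (215,170) has dropped in front of it. Now I'll relax the load, open partway and lift.

Emit:
{"method": "play_rows", "body": {"targets": [[1, -0.1, -0.1, 0, 0.2], [1, -0.18, -0.2, 0, 0.3], [1, -0.18, -0.2, 0, 0.3]]}}

```text
clock: 16.15
eef_pos: [560.4, 63.6, 9.8]
tool_rot: [-3.137, 0.002, 1.614]
force: [-3.8, -5.3, 0.8]
width: 18.4
gripper_force: 59.0
```

```bash
python3 sw.py
```

```text
yaw 92.47 pos [560.4  63.6   9.8] F along/lat -5.1 -4.1 Fz 0.8 T [-0.86  0.83  0.19] post along/lat 164.2 1.9 w 18.40808890655279
```

Emit:
{"method": "play_rows", "body": {"targets": [[1, -0.1, -0.12, 0, 0], [1, -0.1, -0.12, 0, 0], [0.75, -0.1, -0.12, 0, 0], [0.7, -0.1, -0.12, 0, 0], [0.65, -0.1, -0.12, 0, 0], [0.6, -0.1, -0.12, 0, 0], [0.58, -0.1, -0.12, 0, 0], [0.58, -0.1, -0.12, 0, 0], [0.58, -0.1, -0.12, 0, 0]]}}

```text
clock: 17.05
eef_pos: [561.4, 64.2, 10.7]
tool_rot: [3.141, -0.0, 1.614]
force: [0.2, 0.2, -0.1]
width: 36.0
gripper_force: 0.0
```

```bash
python3 sw.py
```

```text
yaw 92.48 pos [561.4  64.2  10.7] F along/lat 0.2 0.2 Fz -0.1 T [-0.02 -0.01  0.06] post along/lat 163.6 0.9 w 35.99747285916754
```

Released, with no force on the tool. Lifting clear.

Emit:
{"method": "play_rows", "body": {"targets": [[0.58, 0, 0, -1, 0], [0.58, 0, 0, -3, 0], [0.58, 0, 0, -6, 0], [0.58, 0, 0, -10, 0], [0.58, 0, 0, -14, 0], [0.58, 0, 0, -18, 0], [0.58, -4, -6, -20, 0], [0.58, -8, -12, -20, 0], [0.58, -8, -12, -20, 0], [0.58, -8, -12, -20, 0]]}}

```text
clock: 18.05
eef_pos: [438.6, -25.7, 210.9]
tool_rot: [-3.135, 0.005, 1.609]
force: [0.8, -0.3, -0.5]
width: 35.7
gripper_force: 0.0
```

Run:
```python
from h import *
s=ctrl.read_state();print(s['force'].round(1),s['eef_pos'].round(1),s['clock'])
im,d=ctrl.get_image('wrist');P=wcloud(d,s);a,da=ctrl.get_image('side')
O=np.array([559.3,108.7]);th=np.radians(2.23);ex=np.array([np.cos(th),np.sin(th)]);ey=np.array([-ex[1],ex[0]])
for nm,P,d in(('wrist',P,d),('side',cloud('side',da),da)):
    l=P[...,:2]-O;X=l@ex;Y=l@ey;z=P[...,2]
    for lo,hi in((-155,-145),(-100,-60),(-40,0),(20,60)):
        k=(d>0)&(Y>lo)&(Y<hi)&(abs(X)<25)&(z>22)&(z<33)
        if k.sum()>5: print(nm,lo,k.sum(),'x',np.percentile(X[k],[2,50,98]).round(1))
    k=(d>0)&(abs(X)<8)&(z>20)&(z<33)&(Y<-100)
    if k.any(): print('end y',np.percentile(Y[k],1))
cv2.imwrite('pics/fin.png',cv2.resize(a[140:260,290:420,::-1],(650,600),interpolation=cv2.INTER_CUBIC))
```

```text
[ 0.8 -0.3 -0.5] [438.6 -25.7 210.9] 18.05
wrist -155 26 x [-9.2 -1.8  6.8]
wrist -100 544 x [-9.4 -2.5  7.8]
wrist -40 543 x [-9.8 -3.1  7.7]
wrist 20 508 x [-10.3  -3.1   7.2]
end y -358.0174608288964
side -155 39 x [-8.7 -1.   8.4]
side -100 29 x [-3.6  2.6  7.6]
side -40 82 x [-9.3 -2.2  6.5]
side 20 72 x [-9.  -1.8  6.8]
end y -406.78961311818836
```

View pics/fin.png

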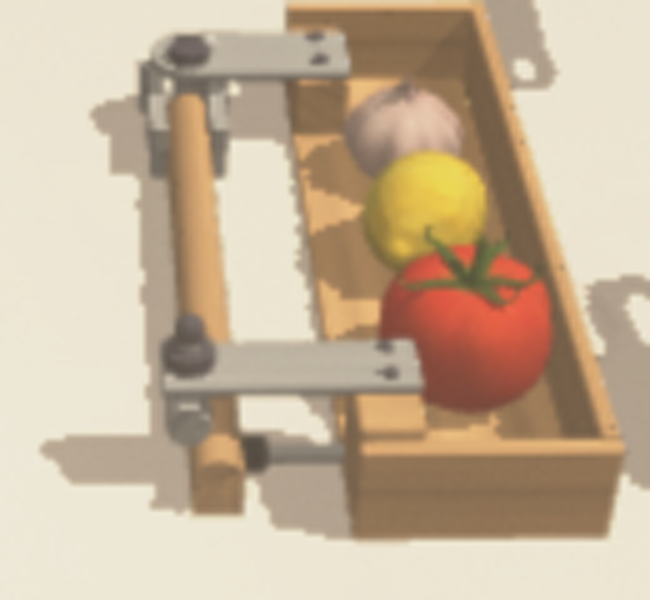

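The rail is parallel to the tray front, with its fork round the post (190,100) and its end against the stop (250,452). The roller (190,420) sits down in front of it, the produce is undisturbed and the robot is clear.

```bash
python3 -c "
from cell import ctrl
print(ctrl.finish_job())"
```

```text
the job is handed in; nothing more can be done
None
```

The tray front is closed: the fork is seated on the post, the rail's other end lies against the rubber stop with the roller dropped in front of it, and the arm is clear; I handed the job in at about 18 s, with no result reported back.

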